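# Park the tape coil at the top of its gutter

### The arm

A 7-joint arm with a two-finger parallel gripper is mounted at the origin on the work surface. World frame = base frame: x ahead of the robot, y to its left, z up, the work surface at z = 0. Lengths are in mm, angles in rad, forces in N, time in s.
With the tool pointing down it reaches from about 400 to 875 mm from the base axis. Payload 19.3 kg.
Tool frame: the origin (TCP) lies on the centre line of the jaws, within the pads' length; the fingertips stand tips_ahead ahead of it and the grasp point (between the pads) lies 2 mm behind it (tips_ahead is the distance from the TCP to the fingertips, in mm); z points along the fingers, y is the line along which they close (so a half turn about z gives the same grasp; the last joint's range is limited). The gripper opens to 85 mm and grips with 20 to 120 N. Pads are 22 mm wide; open, the fingers measure 114 mm over their backs; the gripper's body (76 mm by 85 mm) begins 54 mm behind the grasp point. The pads swing forward as they close: fully open they stand 13 mm farther back than shut.
Start: joints at [-1.28, 0.521, -0.036, 1.599, 0.021, 1.021, -0.113], TCP at [220.657, 584.744, 248.291] pointing down, gripper open.
Joint ranges: [-2.91, 2.91], [-0.3, 2.13], [-1.5, 1.42], [0.17, 2.43], [-1.26, 4.41], [0.16, 1.93], [-2.52, 2.52]. Speed limits (rad/s): [1.89, 1.89, 2.39, 2.39, 3.01, 3.01, 3.01].

### API

Orientations are given as a unit quaternion [x, y, z, w].
In Python, from bench import * gives the robot as it stands.
- The arm moves only by the tool arm_command, never from a script. Its argument "rows" is one flat list of numbers, 7 for each row, row after row: the shift along the tool's x, y, z in m, then the turn, a rotation vector about the tool's x, y, z in units of 8 degrees (1.0 is 8 degrees), then the gripper command: -1 is fully open, 1 is shut, values between are in proportion. A call has 1 to 20 rows; each row shifts and turns the commanded pose from where the row before left it, along the tool's axes as they then stand; what a row does not reach is not made up. A row lasts 1/8 s, in which the tool goes at most 62.5 mm and 10.7 degrees, less where a joint would pass 70% of its speed; a pose out of reach is approached as far as the arm can. A call with a gripper value outside its range is refused whole. The fingers move at their own pace and stop on an object; the grip force is fixed at half the most. Time passes only in rows, so rows that do not move let the fingers close. It gives the time, the measured TCP pose, the force, the opening and the grip force at its end, in the units of the state.
- get_state(): the state, without advancing time (a new reading comes with each control period).
- snapshot(name): name is "scene" or "top" or "wrist"; returns the picture (384x512x3 uint8, blue, green, red); there is no depth.
- camera_params(name): a dict with "fx", "fy", "cx", "cy" (pixels), "extrinsics" (4x4, takes a point from camera to world coordinates). Camera axes: x right, y up, looking along -z (the intrinsics and any distortion apply to the point x, -y, -z); pixel columns grow to the right and rows downward; lengths in mm; the calibration is good to about 2 mm. A picture is of the moment at which its call begins: read the wrist's pose just before it. camera_params takes no time and is no camera call; for the wrist camera it gives the pose at the moment of the call.
- close_job(): hands the job in; it is judged then, once.
The state is a dict: "t": time; "joints": joint angles; "dq": joint speeds; "tau": joint torques, N m; "eef_pos": TCP position; "orientation": TCP orientation; "contact_force": force on the tool from outside, world axes, zero at the start; "wrist_torque": the same for the moment, N m; "grip_width": finger opening in mm; "gripper_force": force on a finger pad.
Only numpy, scipy, OpenCV 4.12 (cv2) and the standard library are available. Lean on these libraries where they do the work, as an engineer would, in place of code of your own. Each camera call takes 0.05 s, during which the arm holds its last target. There are 200 camera calls.

### The job

With closed fingertips push the coil of clear tape steadily up its sloped gutter, over the crest, until it sits against the blue end stop; then push the red keeper all the way in behind it so that it cannot roll back. Only push: do not pinch, lift, flick or press hard on the coil, and leave everything else on the shelf where it is. Finish with the hand clear.

Things in the scene. Friction and masses are not known exactly. Their poses are not given: they have to be found in the camera images.
- gutter: aluminium gutter fixed to the shelf, 350 mm long, 60 mm wide. Origin: on the shelf surface under its middle. +x runs uphill along it, +z up, y across. Its floor rises at 6 degrees from x = -170 mm (30 mm above the shelf) to the crest, then falls at 12 degrees to the blue end stop (face at x = +167 mm, top 95 mm above the shelf). Side walls: 20 mm above the floor, 54 mm apart inside.
- crest (a point): crest of the gutter's floor: x = +100 mm, y = 0 in the gutter's frame, 58 mm above the shelf. Axes as the gutter's.
- lip (a point): middle of the top of the low lip that closes the gutter's low end: 14 mm above the floor there, 4 mm thick (x = -174 to -170 mm), 44 mm above the shelf. Axes as the gutter's.
- coil_center (a point): centre of the loose coil of clear tape: a solid wheel, 72 mm diameter, 48 mm wide, about 0.18 kg, standing on edge in the gutter, axle across. It starts at the low end against the lip (x = -144 mm in the gutter's frame, 69 mm above the shelf), its rear 6 mm beyond the lip's outside. On the slope it rolls back if left; past the crest it rolls on to the stop. Axes turn with the coil.
- seat (a point): where the centre of the coil lies when it sits against the end stop: x = +131 mm, y = 0 in the gutter's frame, 89 mm above the shelf. Axes as the gutter's.
- tab (a point): middle of the outer face of the red keeper's upright tab (push here, along the gutter's +y). Plate 30 mm wide along the gutter, 8 mm thick, 78 to 124 mm above the shelf; on the gutter's -y side at x = +86 mm, y = -112 mm when fully drawn out. A 10 x 12 mm bar (78 to 90 mm above the shelf) goes from it towards the gutter and, pushed in, crosses it just behind the seated coil. Axes as the gutter's.
- bracket (a point): middle of the top of the black bracket that guides the keeper, outside the gutter's -y wall: 36 mm along the gutter, 50 mm across it (y = -34 to -84 mm), top 86 mm above the shelf. Axes as the gutter's.
- keeper (a joint): how far the keeper is pushed in, m: 0 = fully drawn out, clear of the gutter, 0.060 = all the way in, against its end. It starts at 0 to 0.012, slides with about 1.5 N of friction and stays where it is left.
- toolbox: grey toolbox, 370 x 180 x 195 mm, red catch; not to be disturbed. Origin under its middle
- tape_gun: silver tape gun with its own roll fitted, about 180 x 60 x 105 mm; not to be disturbed. Origin under its middle
- mug: blue ceramic mug holding highlighters, 82 mm across, 125 mm high; not to be disturbed. Origin under its middle
- clip1: aluminium bulldog clip, 50 x 50 x 24 mm; not to be disturbed. Origin under its middle
- clip2: aluminium bulldog clip, 50 x 50 x 24 mm; not to be disturbed. Origin under its middle
- screwdriver: screwdriver lying down; not to be disturbed. Origin under its middle
- glue: glue bottle, 52 mm across, 120 mm high; not to be disturbed. Origin under its middle
- coil: the coil itself; origin at its centre, y its axle
Things that resemble listed ones, but are neither listed nor needed, are in the scene too. What is meant by the coil is not orange, turquoise or yellow, and is the larger of those in its own colour.

How it is judged:
By the outcome, as a careful person would: the job done as asked, in the order asked, and still so for the second after the job is handed in, with the robot touching nothing.
It also fails if it takes over 51 s, if anything falls off the work surface, if the arm or the gripper's body presses on something with over 40 N, if the wrist force passes 120 N, or if a joint passes its speed limit or range.

## Working session

There is one attempt and no reset: what is moved stays moved. The work goes in short steps, Python scripts to look and compute and a tool call to move; the robot and the scene stay as the last step left them, time stands still between calls to the robot, and variables do not carry over. Pictures are saved under pics/ and viewed, at most 13 in all, crops included, and the job is handed in when it is done.

Besides the shell and the picture viewer there is one more tool, called after "Emit:" in YAML: its name, and indented under it one key for each argument. arm_command: Moves the arm, as the interface text tells. Its arguments: {"type":"object","properties":{"rows":{"type":"array"}},"required":["rows"]}

```bash
mkdir -p pics; python3 - <<'E'
from bench import *
import cv2,json
s=get_state()
for n in("scene","top"):
    i=snapshot(n); cv2.imwrite(f"pics/{n}0.png",i)
    p=camera_params(n); print(n,p)
print(s)
E
```

```text
scene {'fx': 390.8010464538468, 'fy': 390.8010464538468, 'cx': 256.73009772976326, 'cy': 193.77973466961382, 'extrinsics': array([[ 7.04292952e-01, -5.48664380e-01,  4.50487331e-01,
         1.07511105e+03],
       [ 7.09668144e-01,  5.27594300e-01, -4.66921172e-01,
        -4.89373955e+02],
       [ 1.85084675e-02,  6.48545799e-01,  7.60950579e-01,
         9.51267138e+02],
       [ 0.00000000e+00,  0.00000000e+00,  0.00000000e+00,
         1.00000000e+00]])}
top {'fx': 427.97317470731304, 'fy': 427.97317470731304, 'cx': 254.17531747877834, 'cy': 189.74644683429776, 'extrinsics': array([[ 2.24166163e-02,  9.87772595e-01, -1.54281550e-01,
         3.15400215e+02],
       [-9.99696489e-01,  2.37243062e-02,  6.63985310e-03,
         2.67324686e+01],
       [ 1.02188876e-02,  1.54085881e-01,  9.88004613e-01,
         1.65007518e+03],
       [ 0.00000000e+00,  0.00000000e+00,  0.00000000e+00,
         1.00000000e+00]])}
{'t': 0.0, 'joints': array([-1.28021708,  0.52201959, -0.03633544,  1.60000457,  0.02118787,
        1.02110853, -0.1128023 ]), 'dq': array([ 0.00040698,  0.0010922 ,  0.00157951, -0.00195347,  0.00039554,
        0.0010588 , -0.00049596]), 'tau': array([-9.78339667e-04, -9.27134871e+01,  1.97926439e+00, -3.69915462e+01,
        1.76816282e-02,  8.46635608e-03,  3.01703392e-05]), 'eef_pos': array([220.53955555, 584.45144765, 247.72338393]), 'orientation': array([ 1.79418618e-01,  9.83772649e-01, -5.73554580e-04, -6.96665841e-05]), 'contact_force': array([ 0.05964094, -0.10614111,  0.74948827]), 'wrist_torque': array([-0.0357998 ,  0.0031936 ,  0.04104092]), 'gripper_force': 0.0, 'grip_width': 85.55377237861585}
```

View pics/top0.png

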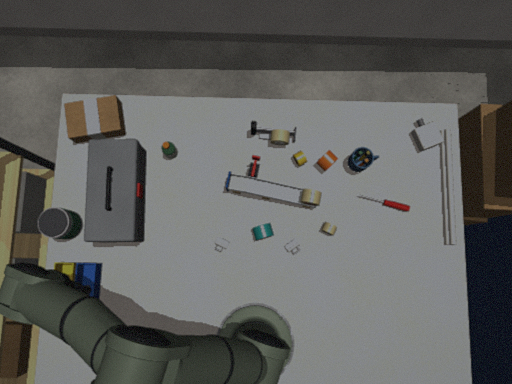

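View pics/scene0.png

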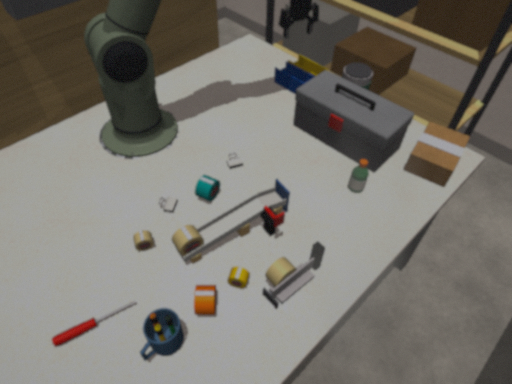

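The top view shows the gutter with its blue stop at about (228,182), the coil at the low end at (312,198), the red keeper at (255,165) and a small decoy roll at (329,228). Next I'll zoom in on both views.

```bash
python3 - <<'E'
import cv2,numpy as np
a=cv2.imread("pics/top0.png")[145:225,215:335]; b=cv2.imread("pics/scene0.png")[165:275,160:310]
a=cv2.resize(a,None,fx=5,fy=5,interpolation=cv2.INTER_CUBIC); cv2.imwrite("pics/topc.png",a)
b=cv2.resize(b,None,fx=5,fy=5,interpolation=cv2.INTER_CUBIC); cv2.imwrite("pics/scenec.png",b)
E
```

```text
(no output)
```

View pics/topc.png

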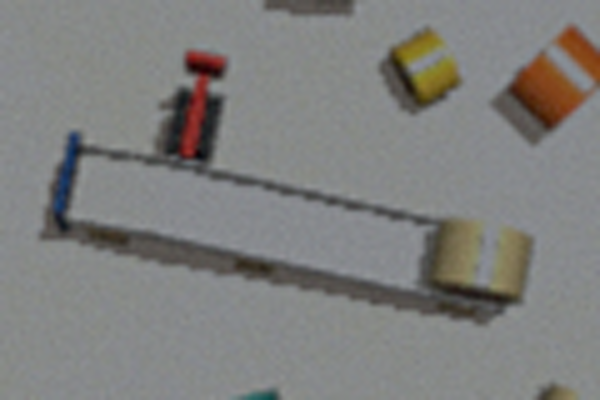

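View pics/scenec.png

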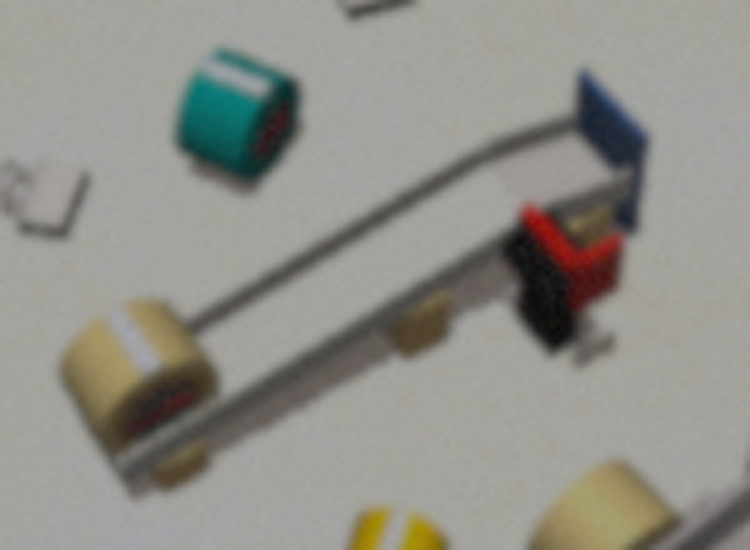

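The crops show the blue stop's top edge in the top view from (75,132) to (62,222) and the coil centred at (482,260). The keeper tab is at (205,63) and the bar runs down to (190,155). I'll compute positions from colour masks in both views.

```bash
cat > h.py <<'E'
import cv2,numpy as np
def ray(p,uv):
    E=np.array(p["extrinsics"]); d=E[:3,:3]@np.array([(uv[0]-p["cx"])/p["fx"],-(uv[1]-p["cy"])/p["fy"],-1.])
    return E[:3,3],d
def onz(p,uv,z):
    o,d=ray(p,uv); return o+d*(z-o[2])/d[2]
def proj(p,P):
    E=np.array(p["extrinsics"]); c=E[:3,:3].T@(np.array(P)-E[:3,3])
    return np.array([p["cx"]-p["fx"]*c[0]/c[2],p["cy"]+p["fy"]*c[1]/c[2]])
def tri(p1,u1,p2,u2):
    o1,d1=ray(p1,u1);o2,d2=ray(p2,u2)
    s=np.linalg.lstsq(np.c_[d1,-d2],o2-o1,rcond=None)[0]
    a=o1+s[0]*d1;b=o2+s[1]*d2
    return (a+b)/2,np.linalg.norm(a-b)
def blob(img,lo,hi,box):
    x0,y0,x1,y1=box; m=cv2.inRange(cv2.cvtColor(img,cv2.COLOR_BGR2HSV)[y0:y1,x0:x1],lo,hi)
    n,l,st,c=cv2.connectedComponentsWithStats(m); k=1+np.argmax(st[1:,4])
    q=np.argwhere(l==k)[:,::-1]+[x0,y0]
    return q,cv2.minAreaRect(q.astype(np.float32))
E
python3 - <<'E'
from bench import *; from h import *
T,S=camera_params("top"),camera_params("scene")
t,s=cv2.imread("pics/top0.png"),cv2.imread("pics/scene0.png")
R={}
for n,lo,hi,bt,bs in (("blue",(100,110,30),(125,255,255),(220,165,240,200),(270,175,295,215)),
  ("red",(0,130,70),(10,255,255),(245,150,265,180),(255,200,290,240)),
  ("coil",(15,45,60),(35,255,255),(295,185,328,212),(168,220,206,258))):
    (qt,rt),(qs,rs)=blob(t,lo,hi,bt),blob(s,lo,hi,bs)
    print(n,len(qt),np.round(rt[0],1),np.round(rt[1],1),round(rt[2],1),qt.min(0),qt.max(0),"|",len(qs),np.round(rs[0],1),np.round(rs[1],1),qs.min(0),qs.max(0))
    P,e=tri(T,rt[0],S,rs[0]); print("  tri",P.round(1),round(e,1)); R[n]=rt
c=onz(T,R["coil"][0],69); b=onz(T,R["blue"][0],90)
print(c,b,np.linalg.norm((b-c)[:2]),np.degrees(np.arctan2(*(b-c)[1::-1])))
E
```

```text
blue 30 [227.9 179.5] [ 1.9 15.5] 14.0 [226 172] [230 187] | 40 [280.5 189. ] [14.8  6.4] [277 182] [287 193]
  tri [595.4 113.   78. ] 5.6
red 45 [253.4 167.9] [ 3.1 16.5] 11.3 [251 160] [256 176] | 144 [272.3 216.4] [19.5 14.8] [265 207] [283 225]
  tri [645.   21.3  73.7] 1.1
coil 111 [305.7 195.1] [ 8.5 13.3] 8.1 [301 189] [310 202] | 446 [186.7 238.4] [25.2 27. ] [172 225] [202 255]
  tri [ 540.8 -186.2   70. ] 22.2
[ 546.67491829 -176.82616193   69.        ] [595.15786998 114.39894937  90.        ] 295.23323332007124 80.54812347212591
```

```bash
python3 - <<'E'
from bench import *; from h import *
T,S=camera_params("top"),camera_params("scene")
t=lambda u,v:((u+.5)/5-.5+215,(v+.5)/5-.5+145)
s=lambda u,v:((u+.5)/5-.5+160,(v+.5)/5-.5+165)
for n,uv,z in(("coil",t(482,260),69),("stopA",t(75,133),95),("stopB",t(60,222),95),("wallcrest",t(160,163),78),("wall-140",t(440,222),53.),("tabtopL",t(188,56),124),("tabtopR",t(226,60),124),("tabmid",t(207,57),124),("barend",t(189,155),90)): print(n,onz(T,uv,z).round(1))
for n,uv,z in(("stopA",s(645,138),95),("stopB",s(583,72),95),("barend",s(529,209),90),("tabtopL",s(617,238),124),("wall crest+y",s(485,152),78),("coil",s(140,385),69)): print("S",n,onz(S,uv,z).round(1))
print(tri(T,t(482,260),S,s(140,382)))
c=onz(T,t(482,260),69);m=(onz(T,t(75,133),95)+onz(T,t(60,222),95))/2
d=(m-c)[:2];print(np.hypot(*d),np.degrees(np.arctan2(d[1],d[0])))
E
```

```text
coil [ 541.5 -196.7   69. ]
stopA [625.5 108.8  95. ]
stopB [558.6 117.7  95. ]
wallcrest [607.6  45.5  78. ]
wall-140 [ 572.  -167.1   53. ]
tabtopL [679.   26.5 124. ]
tabtopR [676.7  -1.3 124. ]
tabmid [678.6  12.6 124. ]
barend [611.9  24.   90. ]
S stopA [627.9 106.8  95. ]
S stopB [567.3 118.6  95. ]
S barend [615.4  23.8  90. ]
S tabtopL [680.2  23.3 124. ]
S wall crest+y [561.2  42.9  78. ]
S coil [ 543.9 -199.9   69. ]
(array([ 541.46372236, -197.47436835,   66.92827554]), np.float64(1.2174474880166133))
313.98478121333363 80.73617002631602
```

```bash
python3 - <<'E'
import bench; print([n for n in dir(bench) if not n.startswith('_')])
from bench import *; from h import *
print(globals().get("tips_ahead"))
T=camera_params("top")
for n,uv,z in(("tb",(144,241),195),("tb2",(145,142),195),("glue",(169,149),110),("mug",(360,159),120),("clip",(292,247),15),("clip1",(222,244),15),("decoy",(329,228),25),("gun",(278,138),60)): print(n,onz(T,uv,z).round(0))
from scipy.spatial.transform import Rotation as R
s=get_state();print(R.from_quat(s["orientation"]).as_matrix().round(3))
E
```

```text
['PlanningError', 'camera_params', 'close_job', 'get_state', 'snapshot', 'tips_ahead']
17.0
tb [359. 384. 195.]
tb2 [702. 402. 195.]
glue [700. 334. 110.]
mug [ 678. -369.  120.]
clip [ 355. -133.   15.]
clip1 [360. 133.  15.]
decoy [ 429. -272.   25.]
gun [767. -71.  60.]
[[-0.936  0.353 -0.   ]
 [ 0.353  0.936 -0.001]
 [-0.    -0.001 -1.   ]]
```

Emit:
arm_command:
  rows: [0,0,-0.02,0,0,-0.7,1,0,0,-0.02,0,0,-0.7,1,-0.0315,-0.0324,0,0,0,0,1,-0.0315,-0.0324,0,0,0,0,1,-0.0315,-0.0324,0,0,0,0,1,-0.0315,-0.0324,0,0,0,0,1,-0.0315,-0.0324,0,0,0,0,1,-0.0315,-0.0324,0,0,0,0,1,-0.0315,-0.0324,0,0,0,0,1,-0.0315,-0.0324,0,0,0,0,1,-0.0315,-0.0324,0,0,0,0,1,-0.0315,-0.0324,0,0,0,0,1]

```text
t: 1.6
eef_pos: [478.6, 212.0, 288.2]
orientation: [0.083, 0.997, -0.0, -0.0]
contact_force: [0.2, 0.3, 0.2]
grip_width: 0.0
gripper_force: 0.0
```

Emit:
arm_command:
  rows: [-0.013,-0.0475,0,0,0,0,1,-0.013,-0.0475,0,0,0,0,1,-0.013,-0.0475,0,0,0,0,1,-0.013,-0.0475,0,0,0,0,1,-0.013,-0.0475,0,0,0,0,1,-0.013,-0.0475,0,0,0,0,1,-0.013,-0.0475,0,0,0,0,1,-0.013,-0.0475,0,0,0,0,1,-0.013,-0.0475,0,0,0,0,1,-0.013,-0.0475,0,0,0,0,1,0,0,0,0,0,0,1,0,0,0,0,0,0,1]

```text
t: 3.1
eef_pos: [528.0, -276.2, 287.9]
orientation: [0.083, 0.997, 0.0, -0.0]
contact_force: [-0.1, 0.4, 0.4]
grip_width: -0.3
gripper_force: 0.0
```

```bash
cat >> h.py <<'E'
from scipy.spatial.transform import Rotation as Ro
def gs(s):
    u=np.array([.165,.986]);v=np.array([-.986,.165]);d=s["eef_pos"][:2]-[565,-55]
    M=Ro.from_quat(s["orientation"]).as_matrix()
    print("t",round(s["t"],2),"g",(d@u).round(1),(d@v).round(1),s["eef_pos"][2].round(1),"yaw_y",np.degrees(np.arctan2(M[1,1],M[0,1])).round(1),"tilt",M[:,2].round(3),"F",s["contact_force"].round(1),"w",round(s["grip_width"],1))
E
python3 - <<'E'
from bench import *; from h import *
gs(get_state()); i=snapshot("wrist"); cv2.imwrite("pics/w1.png",i)
E
```

```text
t 3.1 g -224.2 0.0 287.9 yaw_y 80.5 tilt [-0.001  0.001 -1.   ] F [-0.1  0.4  0.4] w -0.3
```

View pics/w1.png

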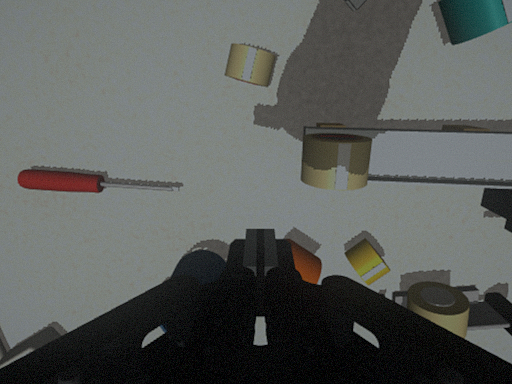

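The wrist view puts the coil at about (336,162) and the gutter walls at rows 122–126 and 180–185. I'll refine the gutter position from this.

```bash
python3 - <<'E'
from bench import *; from h import *
W=camera_params("wrist");T=camera_params("top")
u=np.array([.165,.986]);v=np.array([-.986,.165])
f=lambda P:np.r_[(P[:2]-[565,-55])@u,(P[:2]-[565,-55])@v].round(1)
print(W["extrinsics"][:3,3].round(0))
for n,uv,z in(("wall+y low",(306,126),50),("wall+y",(510,122),65),("wall-y",(372,180),57),("wall-y",(510,185),67),("coil",(336.5,162.5),69)): print(n,f(onz(W,uv,z)))
# expected coil extreme in image
for x,y,z in((-180,24,69),(-180,-24,69),(-108,24,69),(-108,-24,69),(-144,24,105),(-144,-24,105)):
    P=np.r_[np.array([565,-55])+x*u+y*v,z];print((x,y,z),proj(W,P).round(0),proj(T,P).round(1))
E
```

```text
[ 455. -265.  414.]
wall+y low [-173.4   34.4]
wall+y [42.  40.5]
wall-y [-95.8 -26.2]
wall-y [ 56.1 -29. ]
coil [-141.   -3.]
(-180, 24, 69) [302. 138.] [319.5 204.7]
(-180, -24, 69) [300. 181.] [321.6 192.2]
(-108, 24, 69) [369. 138.] [300.5 201.1]
(-108, -24, 69) [365. 181.] [302.7 188.6]
(-144, 24, 105) [344. 143.] [311.4 201.7]
(-144, -24, 105) [340. 191.] [313.6 188.9]
```

Emit:
arm_command:
  rows: [0.001,0,0.05,0,0,0,1,0,0,0.055,0,0,0,1,0,0,0.055,0,0,0,1,0,0,0.05,0,0,0,1,0,0,0,0,0,0,1,0,0.006,0,0,0,0,1,0,0.006,0,0,0,0,1,0,0.006,0,0,0,0,1,0,0.004,0,0,0,0,1,0,0.003,0,0,0,0,1,0,0.003,0,0,0,0,1,0,0.003,0,0,0,0,1,0,0.003,-0.0003,0,0,0,1,0,0.003,-0.0003,0,0,0,1,0,0.003,-0.0003,0,0,0,1,0,0.003,-0.0003,0,0,0,1]

```text
t: 5.15
eef_pos: [534.2, -233.9, 79.6]
orientation: [0.083, 0.997, -0.0, 0.0]
contact_force: [0.5, -1.0, 1.2]
grip_width: 0.0
gripper_force: 0.6
```

```bash
python3 - <<'E'
from bench import *; from h import *
gs(get_state()); i=snapshot("wrist"); j=snapshot("scene")[190:270,150:260]
cv2.imwrite("pics/w2.png",np.vstack([i[60:330],cv2.resize(j,(371,270),interpolation=cv2.INTER_CUBIC)[:, :512] if 0 else cv2.copyMakeBorder(cv2.resize(j,(371,270),interpolation=cv2.INTER_CUBIC),0,0,0,141,0)]))
E
```

```text
t 5.15 g -181.5 0.8 79.6 yaw_y 80.5 tilt [ 0. -0. -1.] F [ 0.5 -1.   1.2] w 0.0
```

View pics/w2.png

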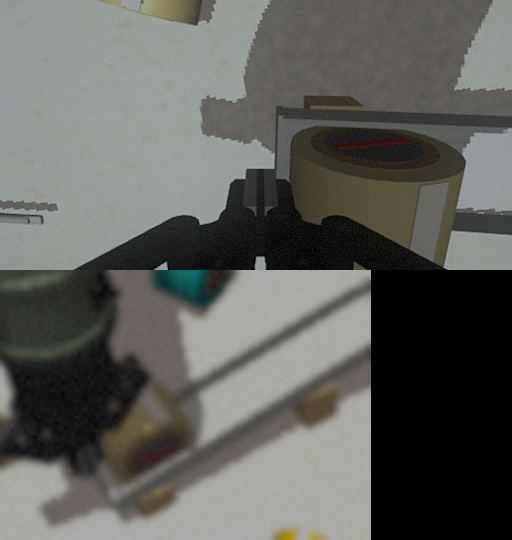

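The picture shows the finger against the coil's rear near (290,185), with the coil already clear of the lip. I'll keep pushing steadily.

Emit:
arm_command:
  rows: [0,0.0035,-0.00037,0,0,0,1,0,0.0035,-0.00037,0,0,0,1,0,0.0035,-0.00037,0,0,0,1,0,0.0035,-0.00037,0,0,0,1,0,0.0035,-0.00037,0,0,0,1,0,0.0035,-0.00037,0,0,0,1,0,0.0035,-0.00037,0,0,0,1,0,0.0035,-0.00037,0,0,0,1,0,0.0035,-0.00037,0,0,0,1,0,0.0035,-0.00037,0,0,0,1,0,0.0035,-0.00037,0,0,0,1,0,0.0035,-0.00037,0,0,0,1,0,0.0035,-0.00037,0,0,0,1,0,0.0035,-0.00037,0,0,0,1,0,0.0035,-0.00037,0,0,0,1,0,0.0035,-0.00037,0,0,0,1,0,0.0035,-0.00037,0,0,0,1,0,0.0035,-0.00037,0,0,0,1,0,0.0035,-0.00037,0,0,0,1,0,0.0035,-0.00037,0,0,0,1]

```text
t: 7.75
eef_pos: [545.7, -164.8, 87.0]
orientation: [0.083, 0.997, -0.0, 0.0]
contact_force: [-1.1, -0.9, 1.1]
grip_width: -0.4
gripper_force: 0.6
```

Emit:
arm_command:
  rows: [0,0.0035,-0.00037,0,0,0,1,0,0.0035,-0.00037,0,0,0,1,0,0.0035,-0.00037,0,0,0,1,0,0.0035,-0.00037,0,0,0,1,0,0.0035,-0.00037,0,0,0,1,0,0.0035,-0.00037,0,0,0,1,0,0.0035,-0.00037,0,0,0,1,0,0.0035,-0.00037,0,0,0,1,0,0.0035,-0.00037,0,0,0,1,0,0.0035,-0.00037,0,0,0,1,0,0.0035,-0.00037,0,0,0,1,0,0.0035,-0.00037,0,0,0,1,0,0.0035,-0.00037,0,0,0,1,0,0.0035,-0.00037,0,0,0,1,0,0.0035,-0.00037,0,0,0,1,0,0.0035,-0.00037,0,0,0,1,0,0.0035,-0.00037,0,0,0,1,0,0.0035,-0.00037,0,0,0,1,0,0.0035,-0.00037,0,0,0,1,0,0.0035,-0.00037,0,0,0,1]

```text
t: 10.25
eef_pos: [557.2, -95.7, 94.3]
orientation: [0.083, 0.997, -0.0, -0.0]
contact_force: [-0.5, -1.3, 1.1]
grip_width: 0.0
gripper_force: 0.6
```

```bash
python3 - <<'E'
from bench import *; from h import *
gs(get_state()); i=snapshot("wrist"); j=snapshot("scene")[180:270,180:300]
cv2.imwrite("pics/w3.png",np.vstack([i[60:330],cv2.copyMakeBorder(cv2.resize(j,(360,270),interpolation=cv2.INTER_CUBIC),0,0,0,152,0)]))
E
```

```text
t 10.25 g -41.4 0.9 94.3 yaw_y 80.5 tilt [-0. -0. -1.] F [-0.5 -1.3  1.1] w 0.0
```

View pics/w3.png

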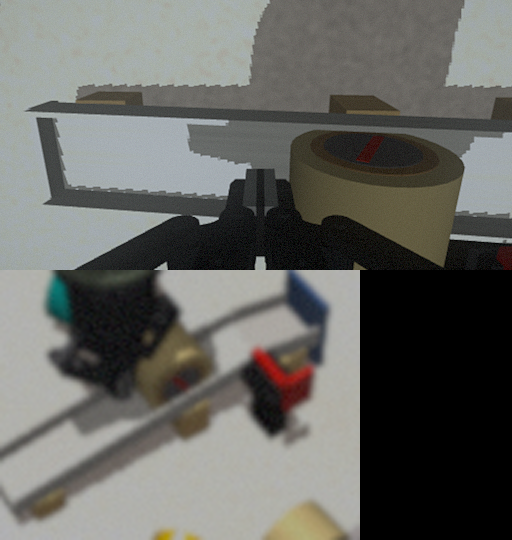

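The coil is rolling with the finger and is about mid-gutter. I'll continue to the crest.

Emit:
arm_command:
  rows: [0,0.0035,-0.00037,0,0,0,1,0,0.0035,-0.00037,0,0,0,1,0,0.0035,-0.00037,0,0,0,1,0,0.0035,-0.00037,0,0,0,1,0,0.0035,-0.00037,0,0,0,1,0,0.0035,-0.00037,0,0,0,1,0,0.0035,-0.00037,0,0,0,1,0,0.0035,-0.00037,0,0,0,1,0,0.0035,-0.00037,0,0,0,1,0,0.0035,-0.00037,0,0,0,1,0,0.0035,-0.00037,0,0,0,1,0,0.0035,-0.00037,0,0,0,1,0,0.0035,-0.00037,0,0,0,1,0,0.0035,-0.00037,0,0,0,1,0,0.0035,-0.00037,0,0,0,1,0,0.0035,-0.00037,0,0,0,1,0,0.0035,-0.00037,0,0,0,1,0,0.0035,-0.00037,0,0,0,1,0,0.0035,-0.00037,0,0,0,1,0,0.0035,-0.00037,0,0,0,1]

```text
t: 12.85
eef_pos: [568.8, -26.6, 101.7]
orientation: [0.083, 0.997, -0.0, -0.0]
contact_force: [-0.1, -0.8, 1.3]
grip_width: -0.1
gripper_force: 0.6
```

Emit:
arm_command:
  rows: [0,0.003,-0.0003,0,0,0,1,0,0.003,-0.0003,0,0,0,1,0,0.003,-0.0003,0,0,0,1,0,0.003,-0.0003,0,0,0,1,0,0.003,0,0,0,0,1,0,0.003,0,0,0,0,1,0,0.003,0,0,0,0,1,0,0.003,0,0,0,0,1,0,0.003,0,0,0,0,1,0,0.003,0,0,0,0,1,0,0.003,0,0,0,0,1,0,0.003,0,0,0,0,1,0,0.003,0,0,0,0,1,0,0.003,0,0,0,0,1,0,0.003,0,0,0,0,1,0,0,0,0,0,0,1]

```text
t: 14.85
eef_pos: [576.2, 17.8, 102.9]
orientation: [0.082, 0.997, 0.0, 0.0]
contact_force: [-0.2, -0.3, 0.4]
grip_width: -0.1
gripper_force: 0.0
```

```bash
python3 - <<'E'
from bench import *; from h import *
gs(get_state()); i=snapshot("wrist"); j=snapshot("scene")[170:260,190:310]
cv2.imwrite("pics/w4.png",np.vstack([i[60:330],cv2.copyMakeBorder(cv2.resize(j,(360,270),interpolation=cv2.INTER_CUBIC),0,0,0,152,0)]))
E
```

```text
t 14.85 g 73.6 1.0 102.9 yaw_y 80.5 tilt [ 0.  0. -1.] F [-0.2 -0.3  0.4] w -0.1
```

View pics/w4.png

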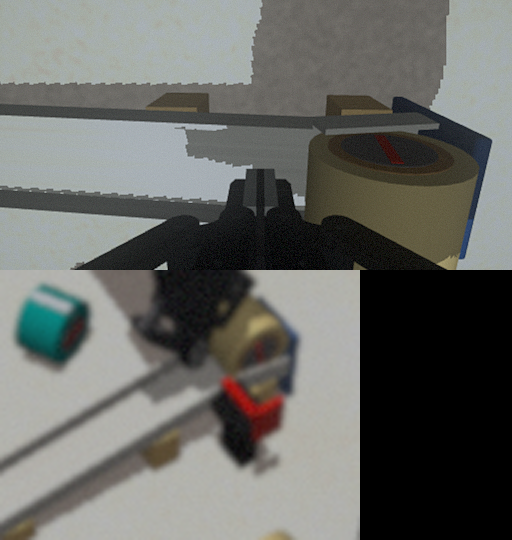

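The coil is seated against the blue stop, with its rear at (310,190) clear of the finger. I'll withdraw and go round to the outer side of the keeper tab.

Emit:
arm_command:
  rows: [0,-0.01,0,0,0,0,1,0,0,-0.03,0,0,0,1,0,0,-0.03,0,0,0,1,0,0,-0.03,0,0,0,1,0,0,-0.03,0,0,0,1,-0.0365,0.0056,0,0,0,0,1,-0.0365,0.0056,0,0,0,0,1,-0.0365,0.0056,0,0,0,0,1,-0.0365,0.0056,0,0,0,0,1,0,0,0,0,0,0,1]

```text
t: 16.2
eef_pos: [723.3, 4.5, 221.8]
orientation: [0.083, 0.997, -0.0, -0.0]
contact_force: [0.2, 0.1, 0.3]
grip_width: 0.5
gripper_force: 0.0
```

```bash
python3 - <<'E'
from bench import *; from h import *
gs(get_state()); W=camera_params("wrist"); i=snapshot("wrist"); j=snapshot("scene")[170:260,190:310]
u=np.array([.165,.986]);v=np.array([-.986,.165])
for x,y,z in ((71,-108,124),(101,-108,124),(86,-27,84),(86,-112,101)):print((x,y,z),proj(W,np.r_[np.array([565,-55])+x*u+y*v,z]).round(0))
cv2.imwrite("pics/w5.png",np.vstack([i[:330],cv2.copyMakeBorder(cv2.resize(j,(340,255),interpolation=cv2.INTER_CUBIC),0,0,0,172,0)]))
E
```

```text
t 16.2 g 84.8 -146.3 221.8 yaw_y 80.5 tilt [-0.    -0.001 -1.   ] F [0.2 0.1 0.3] w 0.5
(71, -108, 124) [242. 142.]
(101, -108, 124) [285. 142.]
(86, -27, 84) [263.  25.]
(86, -112, 101) [263. 143.]
```

View pics/w5.png

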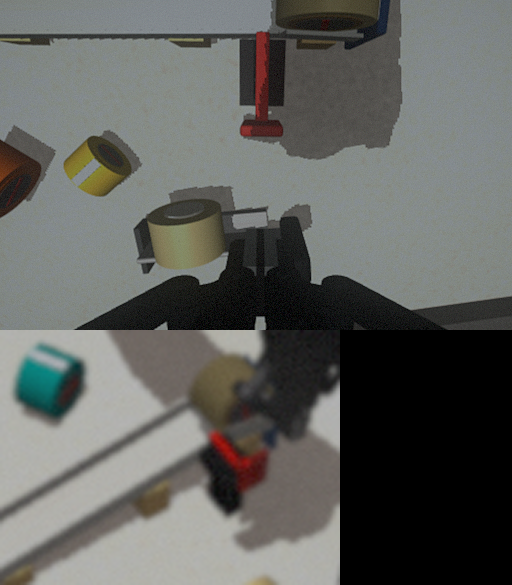

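The tab is at (262,128), aligned with the fingers. The black part of the tape gun shows near (292,220), close to the fingers, so I'll check its clearance before lowering.

```bash
python3 - <<'E'
from bench import *; from h import *
W,T,S=camera_params("wrist"),camera_params("top"),camera_params("scene")
u=np.array([.165,.986]);v=np.array([-.986,.165])
f=lambda P:np.r_[(P[:2]-[565,-55])@u,(P[:2]-[565,-55])@v].round(0)
for z in(105,70,0):
  print(z,"wristTL",f(onz(W,(281,217),z)),"TR",f(onz(W,(301,217),z)),"top blk",f(onz(T,(251,134),z)),f(onz(T,(257,122),z)),"frame",f(onz(W,(268,210),z)),f(onz(W,(268,225),z)))
print("tab outer",f(onz(W,(262,128),124)))
t=snapshot("top");cv2.imwrite("pics/t2.png",cv2.resize(np.hstack([cv2.imread("pics/top0.png")[110:180,235:305],cv2.imread("pics/scene0.png")[235:305,258:328]]),None,fx=5,fy=5,interpolation=cv2.INTER_CUBIC))
E
```

```text
105 wristTL [ 101. -170.] TR [ 117. -170.] top blk [ 120. -184.] [ 107. -234.] frame [  90. -164.] [  90. -177.]
70 wristTL [ 103. -185.] TR [ 122. -185.] top blk [ 122. -194.] [ 108. -245.] frame [  91. -178.] [  91. -193.]
0 wristTL [ 108. -213.] TR [ 131. -213.] top blk [ 125. -215.] [ 111. -268.] frame [  93. -204.] [  93. -223.]
tab outer [ 85. -97.]
```

View pics/t2.png

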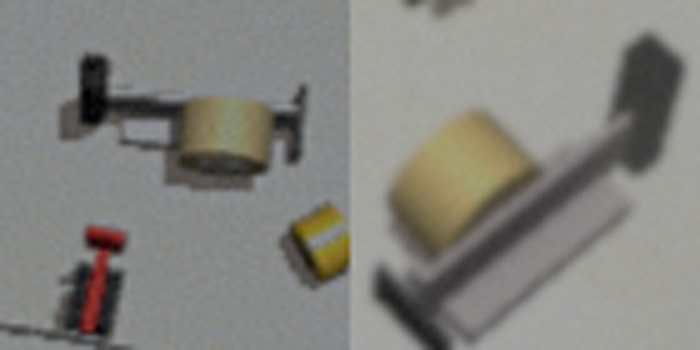

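The gun's near edge is at gutter y ≈ -170 or farther out, and the finger stays inside -150, so there is clearance. I'll lower and push the keeper.

Emit:
arm_command:
  rows: [0.011,0.001,0,0,0,0,1,0,0,0.034,0,0,0,1,0,0,0.034,0,0,0,1,0,0,0.034,0,0,0,1,0.005,0,0,0,0,0,1,0.005,0,0,0,0,0,1,0.003,0,0,0,0,0,1,0.003,0,0,0,0,0,1,0.003,0,0,0,0,0,1,0.003,0,0,0,0,0,1,0.003,0,0,0,0,0,1,0.003,0,0,0,0,0,1,0.003,0,0,0,0,0,1,0.003,0,0,0,0,0,1,0.003,0,0,0,0,0,1,0.003,0,0,0,0,0,1]

```text
t: 18.35
eef_pos: [671.8, 15.2, 120.9]
orientation: [0.083, 0.997, 0.0, -0.0]
contact_force: [2.3, 1.0, 0.1]
grip_width: -0.3
gripper_force: 0.8
```

Emit:
arm_command:
  rows: [0.003,0,0,0,0,0,1,0.003,0,0,0,0,0,1,0.003,0,0,0,0,0,1,0.003,0,0,0,0,0,1,0.003,0,0,0,0,0,1,0.003,0,0,0,0,0,1,0.002,0,0,0,0,0,1,0.002,0,0,0,0,0,1]

```text
t: 19.35
eef_pos: [650.2, 18.7, 120.9]
orientation: [0.083, 0.997, -0.0, 0.0]
contact_force: [2.7, 0.7, 0.2]
grip_width: 0.2
gripper_force: 0.8
```

```bash
python3 - <<'E'
from bench import *; from h import *
gs(get_state()); i=snapshot("wrist"); j=snapshot("scene")[170:260,190:310]
cv2.imwrite("pics/w6.png",np.vstack([i[:330],cv2.copyMakeBorder(cv2.resize(j,(340,255),interpolation=cv2.INTER_CUBIC),0,0,0,172,0)]))
E
```

```text
t 19.35 g 86.8 -71.9 120.9 yaw_y 80.5 tilt [ 0. -0. -1.] F [2.7 0.7 0.2] w 0.2
```

View pics/w6.png

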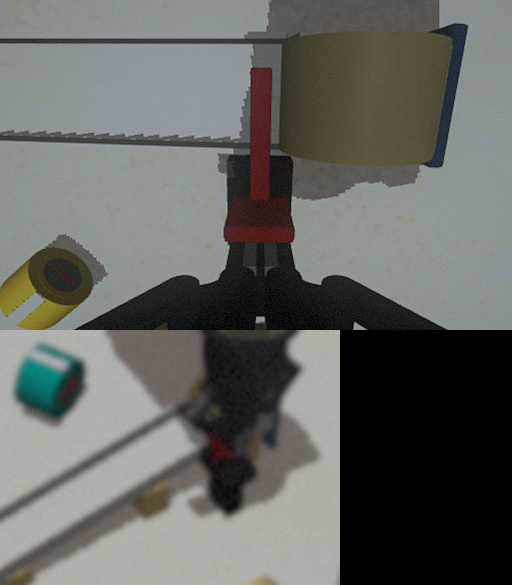

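The bar now crosses most of the gutter, with its tip at (261,68) and the far wall at row 40. I'll continue gently until the end is felt.

Emit:
arm_command:
  rows: [0.0015,0,0,0,0,0,1,0.0015,0,0,0,0,0,1,0.0015,0,0,0,0,0,1,0.0015,0,0,0,0,0,1,0.001,0,0,0,0,0,1]

```text
t: 20.08
eef_pos: [643.4, 19.8, 120.9]
orientation: [0.083, 0.997, -0.0, 0.0]
contact_force: [4.6, -0.7, -1.6]
grip_width: -0.4
gripper_force: 2.5
```

Emit:
arm_command:
  rows: [0.001,0,0,0,0,0,1,0.001,0,0,0,0,0,1]

```text
t: 20.32
eef_pos: [643.0, 19.9, 121.1]
orientation: [0.083, 0.997, -0.0, 0.002]
contact_force: [16.4, -1.8, -10.5]
grip_width: -0.4
gripper_force: 8.3
```

Emit:
arm_command:
  rows: [0.001,0,0,0,0,0,1,0,0,0,0,0,0,1]

```text
t: 20.58
eef_pos: [642.9, 19.8, 121.1]
orientation: [0.083, 0.997, -0.0, 0.003]
contact_force: [18.6, -2.8, -14.2]
grip_width: 0.0
gripper_force: 9.9
```

The end stop is felt at 18 N, with the TCP at the expected position (about -64, expected -63). I'll back off and rise.

Emit:
arm_command:
  rows: [-0.004,0,0,0,0,0,1,-0.01,0,0,0,0,0,1,-0.02,0,0,0,0,0,1,0,0,-0.03,0,0,0,1,0,0,-0.05,0,0,0,1,0,0,-0.05,0,0,0,1,-0.03,0,-0.02,0,0,0,1,-0.03,0,0,0,0,0,1,0,0,0,0,0,0,1]

```text
t: 21.7
eef_pos: [734.3, 4.3, 270.2]
orientation: [0.083, 0.997, -0.0, -0.0]
contact_force: [-1.0, -0.1, -0.9]
grip_width: -0.0
gripper_force: 0.0
```

```bash
python3 - <<'E'
from bench import *; from h import *
gs(get_state()); i=snapshot("wrist"); j=snapshot("scene")[170:260,190:310]
cv2.imwrite("pics/w7.png",np.vstack([i[:330],cv2.copyMakeBorder(cv2.resize(j,(340,255),interpolation=cv2.INTER_CUBIC),0,0,0,172,0)]))
E
```

```text
t 21.7 g 86.4 -157.1 270.2 yaw_y 80.5 tilt [-0.001 -0.001 -1.   ] F [-1.  -0.1 -0.9] w -0.0
```

View pics/w7.png

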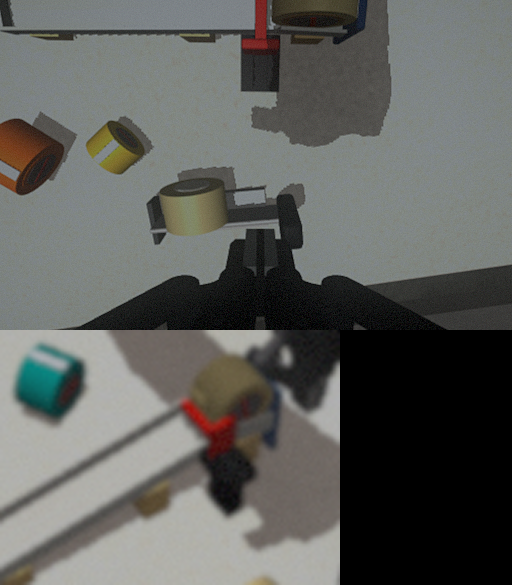

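The keeper bar fully crosses the gutter behind the seated coil, the other objects are where they were, and the hand is clear.

```bash
python3 -c "
from bench import *
print(close_job())"
```

```text
the job is handed in; nothing more can be done
None
```

The coil sits against the blue end stop with the red keeper pushed fully in behind it. The hand is clear, nothing else was disturbed in the final pictures, and the job was handed in at about 22 s of the 51 s allowed.

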